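# Lay out a sun-lens pair for blocking

## Robot

A 6-joint arm with a two-finger parallel gripper is mounted at the origin on a cart in front of the work surface, level with it; the furniture and walls round the work are solid. World frame = base frame: x ahead of the robot, y to its left, z up, the work surface at z = 0. Lengths are in m, angles in degrees, forces in N, time in s.
With the tool pointing down it reaches from about 0.4 to 0.825 m from the base axis. Payload 7 kg.
Tool frame: the origin (TCP) lies between the finger pads, 19 mm behind the fingertips; this is the grasp point; z points along the fingers, y is the line along which they close (so a half turn about z gives the same grasp; the last joint's range is limited). The gripper opens to 88 mm and grips with 3 to 60 N. Pads are 19 mm wide; open, the fingers measure 130 mm over their backs; the gripper's body (78 mm by 193 mm) begins 47 mm behind the grasp point.
Start: joints at [-58.493, 20.546, 0.682, 0, -70.136, -16.507], TCP at [0.175, -0.652, 0.245] pointing down, gripper open.
Joint ranges: [-176.03, 176.03], [-82.01, 121.73], [-58.28, 71.71], [-173.87, 95.51], [-174.79, -0.11], [-173.66, 173.66]. Speed limits (degrees/s): [136.94, 136.94, 172.46, 180, 180, 180].

## Interface

Orientations are given as [roll, pitch, yaw] about the fixed x, y, z axes, in that order (R = Rz(yaw) Ry(pitch) Rx(roll)).
In Python, from plant import r gives the robot as it stands. The module is installed in compiled form; this text tells all that it offers.
- The arm moves only by the tool jog_arm, never from a script. Its argument "deltas" is a list that holds one entry, the list of rows, each a list of 5 numbers: the opening, from -1 (shut) to 1 (fully open), then the shift along the world's x, y, z in cm, then the turn about the world's z in rad. In form: [[[claw, dx, dy, dz, turn], ...]]. A call has 1 to 8 rows; each row shifts and turns the commanded pose from where the row before left it; what a row does not reach is not made up. A row lasts 1/8 s, in which the tool goes at most 62.5 mm and 10.7 degrees, less where a joint would pass 70% of its speed; a pose out of reach is approached as far as the arm can. A call with a gripper value outside its range is refused whole. The fingers move at their own pace and stop on an object; "force" is the grip in N (left out, the last holds). Time passes only in rows, so rows that do not move let the fingers close. It gives the time, the measured TCP pose, the force, the opening and the grip force at its end, in the units of the state.
- r.get_state(): the state, without advancing time (a new reading comes with each control period).
- r.capture(name): name is "scene" or "top"; returns the picture (480x640x3 uint8, blue, green, red); there is no depth.
- r.camera_info(name): a dict with "fx", "fy", "cx", "cy" (pixels), "k1" (the pictures are not rectified: a ray, as slopes to the right and down, at radius r is drawn at 1 + k1 r^2 times it, then the intrinsics apply), "view" (4x4, takes a point from world to camera coordinates). Camera axes: x right, y up, looking along -z (the intrinsics and any distortion apply to the point x, -y, -z); pixel columns grow to the right and rows downward; lengths in m; the calibration is good to about 2 mm. A picture is of the moment at which its call begins. camera_info takes no time and is no camera call.
- r.close_job(): hands the job in; it is judged then, once.
The state is a dict: "time_s": time; "joints": joint angles; "qd": joint speeds; "joint_torque": joint torques, N m; "tcp_pos": TCP position; "eef_rot": TCP orientation; "contact_force": force on the tool from outside, world axes, zero at the start; "moment": the same for the moment, N m; "gripper_width": finger opening in m; "gripper_force": force on a finger pad.
Only numpy, scipy, OpenCV 4.12 (cv2) and the standard library are available. Lean on these libraries where they do the work, as an engineer would, in place of code of your own. Each camera call takes 0.05 s, during which the arm holds its last target. There are 200 camera calls.

## Task

Get the sun-lens job ready for blocking: lay one of the two brown-tinted lens blanks flat in each of the two lens nests, dome up and seated down between the locating posts. Then stand a chuck block upright on the middle of each lens, the red block on the lens in the red-collared nest (right eye) and the blue block on the lens in the blue-collared nest (left eye). Leave the clear blank and the yellow block where they are.

Things in the scene. Friction and masses are not known exactly. Their poses are not given: they have to be found in the camera images.
- tinted_1: Brown-tinted round lens blank, 65 mm across, flat underneath, rim 9 mm thick, domed to 12 mm at the middle, with a nearly flat crown 28 mm across; loose, 40 g, lying on the worktop dome up, with room for fingers on its sides along world y. Origin at the centre of its underside, z up. The two tinted blanks are alike and interchangeable. Grip it low, across the rim (65 mm).
- tinted_2: The second brown-tinted lens blank, the same in every way.
- clear_1: Clear, pale round lens blank of the same size (another job), loose on the worktop among the tinted ones; to be left alone. Origin at the centre of its underside.
- red_block: Red plastic chuck block, 24 mm across its round foot, 19 mm tall, narrower towards the top, loose, 12 g, standing upright in the job tray. Origin at the centre of its foot, z up. Grip it low, across the 24 mm foot.
- blue_block: Blue plastic chuck block of the same size, standing upright in the same tray.
- yellow_block: Yellow plastic chuck block of the same size, standing upright in the same tray, to be left alone.
- job_tray: Pale grey open job tray, fixed, 124 mm (its x) by 178 mm (its y) by 37 mm tall, inside about 108 by 164 mm, floor 2 mm thick. Origin at the centre of its underside. The three blocks stand in a row along its y axis, about 50 mm apart, in any order, so the fingers have room on the tray's -x and +x sides of each block.
- nest_red: Fixed lens nest, red collar on a 100 mm round foot. Black rubber seat 47 mm across, its top 24 mm above the foot's underside. Three white cone-topped posts rise 7 mm above the seat at radius 39 mm, at 0, 145 and 215 deg from the nest's x axis, and hold a lens within about 2 mm of centre; fingers have room on its +y and -y sides, also below the lens. Origin: centre of the underside, z up.
- nest_blue: Lens nest with a blue collar, otherwise the same as nest_red.
- lens_press: Lens blocking press with a black-knobbed lever that reaches forward, fixed equipment at the back, 220 x 120 mm and 262 mm tall, between the job tray and the nests. Not used here, only in the way: pass above it (TCP over 0.32 m). Origin at the centre of its underside.
There are look-alikes about, which are no part of the job. What is shaped like the tinted_2 but orange is not meant.

How it is judged:
By the outcome, as a careful person would: the job done as asked, in the order asked, and still so for the second after the job is handed in, with the robot touching nothing.
It also fails if it takes over 125 s, if anything falls off the work surface, if the arm or the gripper's body presses on something with over 40 N, if the wrist force passes 120 N, or if a joint passes its speed limit or range.

## Working session

There is one attempt and no reset: what is moved stays moved. The work goes in short steps, Python scripts to look and compute and a tool call to move; the robot and the scene stay as the last step left them, time stands still between calls to the robot, and variables do not carry over. Pictures are saved under pics/ and viewed, at most 14 in all, crops included, and the job is handed in when it is done.

Besides the shell and the picture viewer there is one more tool, called after ">>>" as name([rows], argument=value, ...), one row to a line, values as JSON. jog_arm: Moves the arm, as the interface text tells. Its arguments: {"type":"object","properties":{"deltas":{"type":"array"},"force":{"type":"number"}},"required":["deltas"]}

```bash
mkdir -p pics; cat > h.py <<'E'
import numpy as np, cv2
from plant import r
def ray(name,u,v):
    c=r.camera_info(name); V=np.array(c["view"])
    d=np.array([(u-c["cx"])/c["fx"],(v-c["cy"])/c["fy"]]); s=d.copy()
    for _ in range(30): s=d/(1+c["k1"]*(s@s))
    R=V[:3,:3]; o=-R.T@V[:3,3]
    return o, R.T@np.array([s[0],-s[1],-1])
def at(name,u,v,z):
    o,d=ray(name,u,v); return o+d*(z-o[2])/d[2]
def proj(name,p):
    c=r.camera_info(name); q=np.array(c["view"])@np.append(p,1)
    s=np.array([q[0],-q[1]])/-q[2]; s=s*(1+c["k1"]*(s@s))
    return s*[c["fx"],c["fy"]]+[c["cx"],c["cy"]]
E
python3 - <<'E'
from h import *
for n in("scene","top"):
    cv2.imwrite(f"pics/{n}0.png",r.capture(n)); c=r.camera_info(n); V=np.array(c["view"]); print(n,c["fx"],c["k1"],-V[:3,:3].T@V[:3,3])
print(r.get_state())
E
```

```text
scene 561.9571185125023 -0.1402943720991059 [0.16941041 0.8323683  0.64941884]
top 592.5525089427474 -0.08689810769988718 [ 0.27546233 -0.00719696  1.30502182]
{'time_s': 0.1, 'joints': array([-5.84933118e+01,  2.05878368e+01,  6.37333024e-01, -1.51957342e-02,
       -7.01389796e+01, -1.65073647e+01]), 'qd': array([-0.03824331, -0.1860707 ,  0.123447  ,  0.00859721, -0.00637316,
       -0.03382179]), 'joint_torque': array([-7.52994110e-04, -5.84164560e+01,  2.93750596e+01,  7.01563686e+00,
        1.00877820e-02, -7.62223726e-05]), 'tcp_pos': array([ 0.17454114, -0.6515916 ,  0.24450583]), 'eef_rot': array([ 1.79910146e+02, -1.17307751e-02, -1.65005841e+02]), 'contact_force': array([ 0.00822263, -0.33056665, -0.20034107]), 'moment': array([-0.0203918 , -0.00313141, -0.00318861]), 'gripper_force': 0.0, 'gripper_width': 0.08784152950797317}
```

View pics/top0.png

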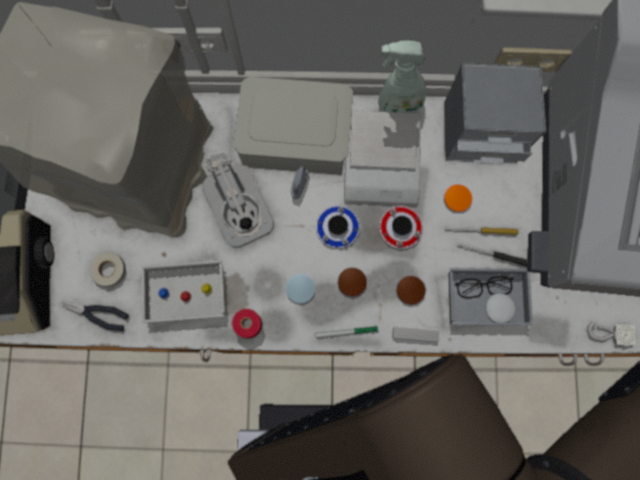

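View pics/scene0.png

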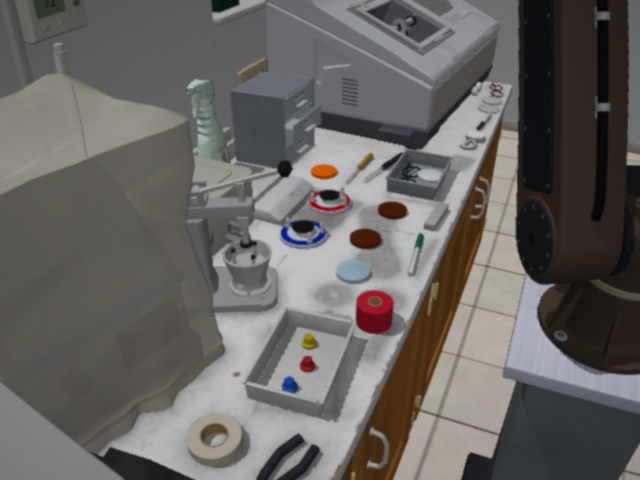

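The top picture shows two brown disks at (352,282) and (411,290). The orange disk at (458,198) is the look-alike and the pale one at (301,289) is the clear blank. The brown pair fits "brown-tinted". The blue nest is at (338,228) and the red nest at (401,228). In the tray are the blue block at (164,293), red at (186,296) and yellow at (207,288). The red tape reel at (247,323) isn't a block. I'll confirm this in an enlarged crop and measure.

```bash
python3 - <<'E'
from h import *
im=cv2.imread("pics/top0.png"); 
a=cv2.resize(im[190:320,270:440],None,fx=4.5,fy=4.5,interpolation=cv2.INTER_CUBIC)[:590]
b=cv2.resize(im[255:340,135:240],None,fx=7,fy=7,interpolation=cv2.INTER_CUBIC)
cv2.imwrite("pics/c1.png",a); cv2.imwrite("pics/c2.png",b)
hsv=cv2.cvtColor(im,cv2.COLOR_BGR2HSV)
def blob(box,lo,hi):
    x0,y0,x1,y1=box; m=cv2.inRange(hsv[y0:y1,x0:x1],lo,hi)
    if lo[0]==0: m|=cv2.inRange(hsv[y0:y1,x0:x1],(170,lo[1],lo[2]),(180,255,255))
    n,l,s,c=cv2.connectedComponentsWithStats(m); k=1+np.argmax(s[1:,4])
    cs,_=cv2.findContours((l==k).astype('uint8'),0,2); e,rr=cv2.minEnclosingCircle(cs[0])
    x,y,w,h=s[k][:4]
    return c[k]+[x0,y0], s[k][4],(x0+x+(w-1)/2,y0+y+(h-1)/2,w,h)
for n,box,lo,hi,z in [("t1",(330,260,375,305),(0,90,30),(20,255,200),.009),("t2",(390,268,432,312),(0,90,30),(20,255,200),.009),
  ("nb",(310,200,365,255),(100,120,40),(130,255,255),.012),("nr",(375,200,428,255),(0,120,60),(10,255,255),.012),
  ("nbk",(325,213,352,241),(0,0,0),(180,255,45),.024),("nrk",(388,213,415,241),(0,0,0),(180,255,45),.024),
  ("blue",(150,280,176,305),(100,120,40),(130,255,255),.012),("red",(176,285,196,307),(0,120,60),(10,255,255),.012),("yel",(197,278,216,300),(20,100,60),(35,255,255),.012)]:
    c,ar,bb=blob(box,lo,hi); print(n,c.round(1),ar,bb,at("top",*c,z).round(4),at("top",*bb[:2],z).round(4))
E
```

```text
t1 [351.9 282. ] 608 (np.float64(351.5), np.float64(281.5), np.int32(28), np.int32(28)) [ 0.4714 -0.0822  0.009 ] [ 0.4724 -0.0813  0.009 ]
t2 [410.5 289.9] 606 (np.float64(410.5), np.float64(289.5), np.int32(28), np.int32(28)) [ 0.4557 -0.2117  0.009 ] [ 0.4566 -0.2117  0.009 ]
nb [351.7 224.9] 186 (np.float64(350.0), np.float64(225.0), np.int32(15), np.int32(35)) [ 0.6005 -0.0812  0.012 ] [ 0.6002 -0.0773  0.012 ]
nr [386.8 229.1] 193 (np.float64(388.5), np.float64(228.0), np.int32(16), np.int32(35)) [ 0.5921 -0.1603  0.012 ] [ 0.5947 -0.1641  0.012 ]
nbk [337.6 224.8] 263 (np.float64(337.5), np.float64(224.5), np.int32(18), np.int32(18)) [ 0.5971 -0.049   0.024 ] [ 0.5978 -0.0488  0.024 ]
nrk [401.6 225.4] 258 (np.float64(401.5), np.float64(225.5), np.int32(18), np.int32(18)) [ 0.5983 -0.1921  0.024 ] [ 0.598  -0.1918  0.024 ]
blue [163.2 292.8] 64 (np.float64(163.0), np.float64(293.0), np.int32(9), np.int32(9)) [0.4393 0.3331 0.012 ] [0.4389 0.3335 0.012 ]
red [185.2 296. ] 65 (np.float64(185.0), np.float64(296.0), np.int32(9), np.int32(9)) [0.4333 0.2838 0.012 ] [0.4333 0.2842 0.012 ]
yel [206.1 288.3] 74 (np.float64(206.0), np.float64(288.5), np.int32(9), np.int32(10)) [0.4513 0.2385 0.012 ] [0.4508 0.2388 0.012 ]
```

View pics/c1.png

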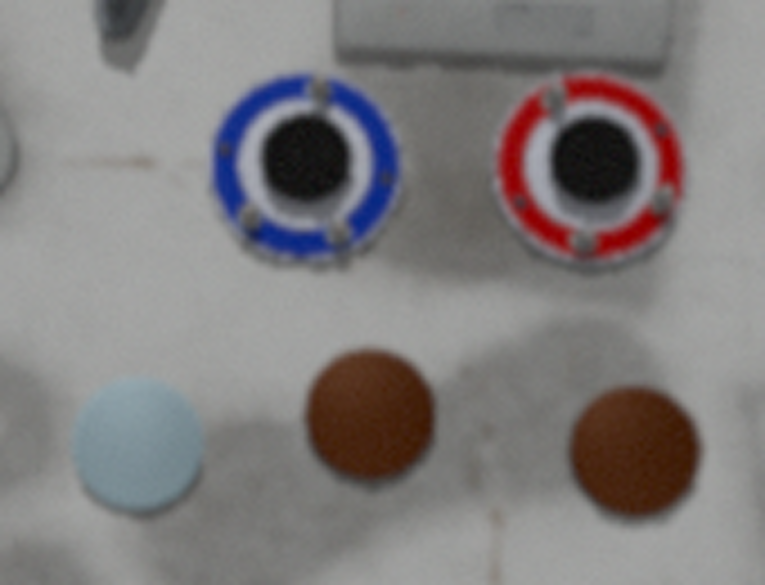

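View pics/c2.png

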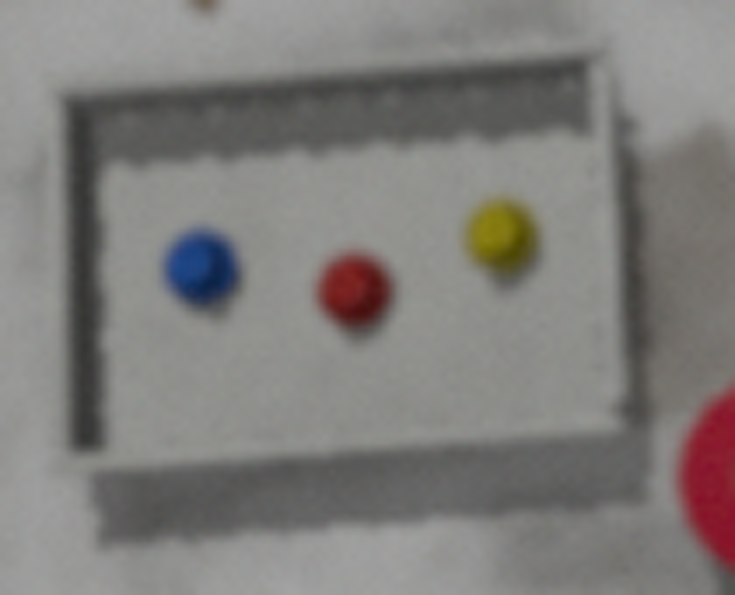

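The crop confirms the brown pair, the clear blank and the nests. The blue nest's yaw is about -10°, from the lone post at the crop's (320,90). The red nest's yaw is about +30°, from the lone post at (555,98). The tray's yaw is about +4°. The block order is blue, red, yellow from left to right. Next I'll cross-check with the scene camera.

```bash
python3 - <<'E'
from h import *
im=cv2.imread("pics/scene0.png"); hsv=cv2.cvtColor(im,cv2.COLOR_BGR2HSV)
def blob(box,lo,hi):
    x0,y0,x1,y1=box; m=cv2.inRange(hsv[y0:y1,x0:x1],lo,hi)
    if lo[0]==0 and hi[0]<90: m|=cv2.inRange(hsv[y0:y1,x0:x1],(170,lo[1],lo[2]),(180,255,255))
    n,l,s,c=cv2.connectedComponentsWithStats(m); k=1+np.argmax(s[1:,4]); return c[k]+[x0,y0],s[k]
for n,box,lo,hi,z in [("t1",(345,225,388,252),(0,90,20),(20,255,200),.006),("t2",(372,198,412,222),(0,90,20),(20,255,200),.006),
 ("nbk",(285,215,320,242),(0,0,0),(180,255,60),.024),("nrk",(315,186,345,206),(0,0,0),(180,255,60),.024),
 ("blue",(278,372,302,396),(100,120,40),(130,255,255),.009),("red",(296,352,318,374),(0,120,60),(10,255,255),.009)]:
    c,s=blob(box,lo,hi); print(n,c.round(1),s,at("scene",*c,z).round(4))
im2=cv2.imread("pics/top0.png"); g=cv2.cvtColor(im2,cv2.COLOR_BGR2GRAY).astype(float)
def top(u,v,z): return at("top",u,v,z).round(4)
for n,(u,v) in {"nb":(337.6,224.8),"nr":(401.6,225.4)}.items():
    # predicted outlines for foot, seat
    print(n,[proj("top",[*top(u,v,.024)[:2],z]).round(1).tolist() for z in (0,.01,.03)])
c=lambda x,y:(270+(x+.5)/4.5-.5,190+(y+.5)/4.5-.5)
for n,ps in {"nb":[(320,90),(250,215),(340,235)],"nr":[(555,98),(665,200),(585,240)]}.items():
    P=np.array([top(*c(*p),.028)[:2] for p in ps]); 
    A=np.c_[2*P,np.ones(3)]; s=np.linalg.solve(A,(P**2).sum(1)); print(n,"posts circle",s[:2],np.sqrt(s[2]+s[0]**2+s[1]**2), np.degrees(np.arctan2(*(P-s[:2])[:,::-1].T)))
for n,b in {"nb":(212,402,72,260),"nr":(496,685,74,262)}.items(): print(n,"collar",top(*c((b[0]+b[1])/2,(b[2]+b[3])/2),.01))
d=lambda x,y:(135+(x+.5)/7-.5,255+(y+.5)/7-.5)
print("tray top corners",[top(*d(*p),.037)[:2].tolist() for p in [(65,95),(603,55),(630,430),(70,468)]])
E
```

```text
t1 [365.4 238.2] [  6   4  30  19 469] [ 0.4725 -0.0814  0.006 ]
t2 [392.  209.7] [  6   4  29  17 372] [ 0.4566 -0.2115  0.006 ]
nbk [302.8 226.4] [  7   6  22  12 206] [ 0.5976 -0.0466  0.024 ]
nrk [329.  194.9] [  5   5  19   9 142] [ 0.599 -0.189  0.024]
blue [289.2 384.6] [  4   5  15  15 174] [0.4417 0.3352 0.009 ]
red [306.9 363.9] [  4   4  15  16 165] [0.4351 0.2863 0.009 ]
nb [[337.2, 227.4], [337.4, 226.3], [337.7, 224.2]]
nr [[400.1, 228.0], [400.7, 226.9], [402.0, 224.8]]
nb posts circle [ 0.59301453 -0.05018748] 0.0386522932748011 [  -7.89996623  132.30211954 -156.0142453 ]
nr posts circle [ 0.59557752 -0.19176523] 0.0387507407797506 [  29.81212738 -116.97520183  172.04155777]
nb collar [ 0.5967 -0.05    0.01  ]
nr collar [ 0.5981 -0.1922  0.01  ]
tray top corners [[0.4893, 0.3731], [0.5051, 0.2051], [0.3891, 0.1909], [0.3738, 0.3625]]
```

>>> jog_arm([
  [[1,2.8,4.4,0,-0.03],[1,2.8,4.4,0,-0.03],[1,2.8,4.4,0,-0.03],[1,2.8,4.4,0,-0.03],[1,2.8,4.4,0,-0.03],[1,2.8,4.4,0,-0.03],[1,2.8,4.4,0,-0.03],[1,2.8,4.4,0,-0.03]],
], force=15)

```text
time_s: 1.1
tcp_pos: [0.3992, -0.2984, 0.2453]
eef_rot: [180.0, -0.0, -178.8]
contact_force: [0.7, -0.0, 0.3]
gripper_width: 0.0875
gripper_force: 0.0
```

>>> jog_arm([
  [[1,2.85,4.35,0,-0.02],[1,2.85,4.35,0,0],[1,0,0,-5,0],[1,0,0,-5,0],[1,0,0,-5,0],[1,0,0,-3,0],[1,0,0,0,0]],
])

```text
time_s: 1.98
tcp_pos: [0.4537, -0.2128, 0.0633]
eef_rot: [180.0, -0.3, -179.9]
contact_force: [0.0, 0.9, 0.4]
gripper_width: 0.0877
gripper_force: 0.0
```

>>> jog_arm([
  [[1,0.25,0.1,-2,0],[1,0,0,-1.5,0],[1,0,0,-0.7,0],[1,0,0,0,0],[0.3,0,0,0,0],[0.3,0,0,0,0]],
])

```text
time_s: 2.72
tcp_pos: [0.4585, -0.212, 0.0239]
eef_rot: [-180.0, 0.1, -179.9]
contact_force: [0.5, 0.1, 0.2]
gripper_width: 0.0728
gripper_force: 0.0
```

>>> jog_arm([
  [[0.6,-0.2,0,-0.2,0],[0.6,0,0,0,0],[0.6,0,0,0,0],[0.0,0,0,0,0],[0.0,0,0,0,0],[0.0,0,0,0,0]],
])

```text
time_s: 3.48
tcp_pos: [0.4562, -0.212, 0.0214]
eef_rot: [-180.0, 0.0, -179.9]
contact_force: [-0.3, 0.2, 1.1]
gripper_width: 0.0643
gripper_force: 15.0
```

>>> jog_arm([
  [[0,0,0,2,0],[0,0,0,3,0],[0,2,0.3,2,0.07],[0,3,0.5,0,0.1],[0,3,0.5,0,0.1],[0,3,0.5,0,0.1],[0,3.2,0.3,0,0.12],[0,0,0,0,0]],
])

```text
time_s: 4.47
tcp_pos: [0.5999, -0.1907, 0.0907]
eef_rot: [-180.0, -0.0, -151.7]
contact_force: [-0.3, 0.5, -0.5]
gripper_width: 0.0645
gripper_force: 15.0
```

```bash
python3 - <<'E'
from h import *
for n,(x0,y0,x1,y1) in {"top":(320,180,460,285),"scene":(250,140,390,245)}.items():
    cv2.imwrite(f"pics/{n}1.png",cv2.resize(r.capture(n)[y0:y1,x0:x1],None,fx=5.5,fy=5.5,interpolation=cv2.INTER_CUBIC))
s=r.get_state(); print(s["tcp_pos"],s["eef_rot"],s["gripper_width"],s["contact_force"])
E
```

```text
[ 0.59757044 -0.19082603  0.0906473 ] [ 1.79947214e+02 -6.60888979e-02 -1.51884988e+02] 0.06432707455473358 [-1.0524174  -0.49451565 -0.65073309]
```

View pics/scene1.png

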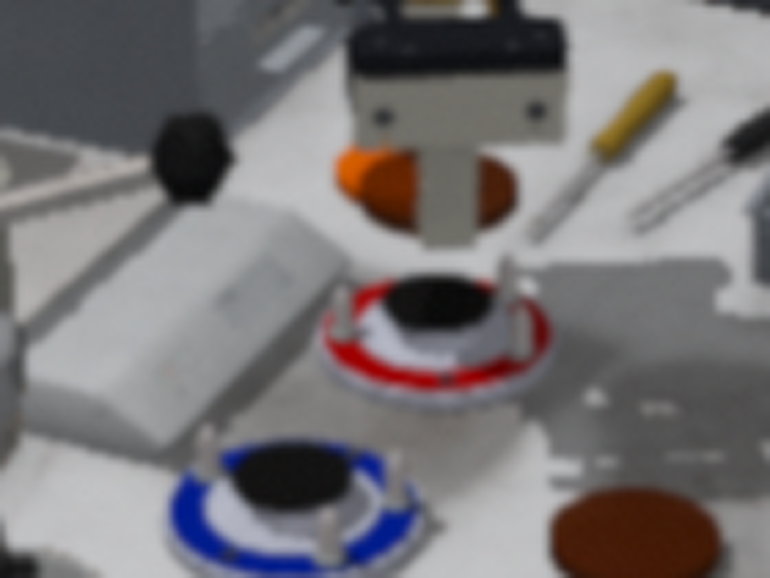

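The scene crop shows the lens held level above the red nest, with the seat at about (437,302) and the lens at (438,190). Lowering it now.

>>> jog_arm([
  [[0,0,0,-2,0],[0,0,0,-1,0],[0,0,0,-0.6,0],[0,0,0,-0.4,0],[0,0,0,-0.3,0],[0,0,0,-0.2,0],[0,0,0,0,0]],
])

```text
time_s: 5.45
tcp_pos: [0.5982, -0.191, 0.0464]
eef_rot: [-180.0, 0.0, -151.8]
contact_force: [-0.2, 0.4, -0.0]
gripper_width: 0.0642
gripper_force: 15.0
```

>>> jog_arm([
  [[0,0,0,-0.1,0],[0,0,0,0,0],[0.6,0,0,0,0],[0.7,0,0,0,0],[0.8,0,0,0,0],[0.8,0,0,0,0],[0.8,0,0,2,0],[0.8,0,0,5,0]],
])

```text
time_s: 6.45
tcp_pos: [0.5964, -0.1908, 0.1136]
eef_rot: [179.8, -0.3, -151.8]
contact_force: [0.6, 0.1, 0.7]
gripper_width: 0.0788
gripper_force: 0.0
```

>>> jog_arm([
  [[0.9,-3,2.5,0,-0.12],[1,-3,2.5,0,-0.12],[1,-3,2.5,0,-0.12],[1,-3.6,3.4,0,-0.13],[1,0,0,0,0],[1,0,0,0,0]],
])

```text
time_s: 7.2
tcp_pos: [0.4728, -0.0817, 0.1159]
eef_rot: [180.0, 0.1, -179.8]
contact_force: [-0.3, -0.2, 0.2]
gripper_width: 0.0878
gripper_force: 0.0
```

```bash
python3 - <<'E'
from h import *
for n,(x0,y0,x1,y1) in {"top":(320,180,460,285),"scene":(250,140,390,245)}.items():
    cv2.imwrite(f"pics/{n}2.png",cv2.resize(r.capture(n)[y0:y1,x0:x1],None,fx=5.5,fy=5.5,interpolation=cv2.INTER_CUBIC))
s=r.get_state(); print(s["tcp_pos"],s["eef_rot"],s["gripper_width"],s["contact_force"])
E
```

```text
[ 0.47294871 -0.08222272  0.11546871] [-1.79999736e+02  2.95226504e-02 -1.79878423e+02] 0.08766055660274322 [-0.57334895  0.15038017 -0.1666748 ]
```

View pics/scene2.png

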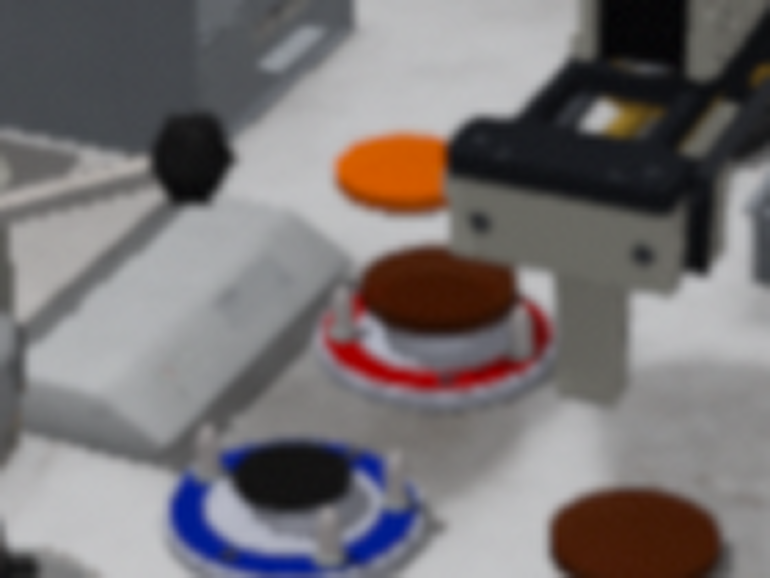

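The first lens sits level between the posts of the red nest, centred at the crop's (440,290). Now the second lens, at (0.472, -0.0817).

>>> jog_arm([
  [[1,0,0,-4,0],[1,0,0,-3,0],[1,0,0,-1.5,0],[1,0,0,-0.9,0],[0.6,0,0,0,0],[0.6,0,0,0,0],[0.6,0,0,0,0]],
])

```text
time_s: 8.18
tcp_pos: [0.4727, -0.0819, 0.022]
eef_rot: [180.0, 0.1, -179.9]
contact_force: [-0.4, 0.1, -0.4]
gripper_width: 0.0705
gripper_force: 0.0
```

>>> jog_arm([
  [[0,0,0,0,0],[0,0,0,0,0],[0,0,0,0,0],[0,0,0,0,0],[0,0,0,2,0],[0,0,0,3,0],[0,2,0.5,2,-0.03],[0,2.6,0.7,0,-0.04]],
])

```text
time_s: 9.18
tcp_pos: [0.5194, -0.0698, 0.0933]
eef_rot: [179.9, 0.2, 176.0]
contact_force: [0.7, 0.4, -0.4]
gripper_width: 0.0639
gripper_force: 15.0
```

>>> jog_arm([
  [[0,2.6,0.7,0,-0.04],[0,2.6,0.7,0,-0.04],[0,2.6,0.7,0,-0.03],[0,0,0,0,0],[0,0,0,0,0],[0,0,0,0,0]],
])

```text
time_s: 9.93
tcp_pos: [0.5954, -0.0492, 0.0913]
eef_rot: [-180.0, -0.0, 169.8]
contact_force: [0.1, 0.1, -0.6]
gripper_width: 0.0639
gripper_force: 15.0
```

>>> jog_arm([
  [[0,0.1,0,-2,0],[0,0,0,-1,0],[0,0,0,-0.6,0],[0,0,0,-0.4,0],[0,0,0,-0.3,0],[0,0,0,-0.2,0],[0,0,0,-0.1,0],[0,0,0,0,0]],
])

```text
time_s: 10.92
tcp_pos: [0.5973, -0.049, 0.0459]
eef_rot: [180.0, 0.0, 169.8]
contact_force: [-2.3, 0.5, 4.5]
gripper_width: 0.0641
gripper_force: 15.0
```

>>> jog_arm([
  [[0.6,0,0,0,0],[0.7,0,0,0,0],[0.8,0,0,0,0],[0.8,0,0,0,0],[0.8,0,0,2,0],[0.8,0,0,4,0],[0.8,0,0,6,0],[0.8,0,0,6,0]],
])

```text
time_s: 11.92
tcp_pos: [0.5968, -0.0491, 0.227]
eef_rot: [-180.0, -0.0, 169.8]
contact_force: [1.4, 0.4, 0.8]
gripper_width: 0.0789
gripper_force: 0.0
```

>>> jog_arm([
  [[0.5,-4,2,4,0.17],[0,-4,3,4,0.17],[-0.1,-4,4,3,0.17],[-0.1,-3.5,4,0,0.17],[-0.1,0,5,0,0.17],[-0.1,0,5,0,0.17],[-0.1,0,5,0,0.17],[-0.1,0,3,0,0.17]],
])

```text
time_s: 12.92
tcp_pos: [0.4437, 0.2614, 0.3335]
eef_rot: [180.0, 0.0, -111.9]
contact_force: [0.6, -0.7, -0.8]
gripper_width: 0.0399
gripper_force: 0.0
```

```bash
python3 - <<'E'
from h import *
t=r.capture("top"); s=r.capture("scene"); cv2.imwrite("pics/top3f.png",t); cv2.imwrite("pics/scene3f.png",s)
a=cv2.resize(s[140:245,250:390],None,fx=5.5,fy=5.5,interpolation=cv2.INTER_CUBIC)
cv2.imwrite("pics/s3.png",a)
st=r.get_state(); print(st["tcp_pos"],st["eef_rot"],st["gripper_width"],st["joints"])
E
```

```text
[0.4438756  0.26180155 0.33297511] [ 1.79976317e+02 -4.18429308e-02 -1.11922336e+02] 0.0392468988028316 [ 5.23744796e+01  2.63680484e+00 -1.07721305e+01 -1.17934662e-02
 -7.66377561e+01 -7.42940940e+01]
```

View pics/s3.png

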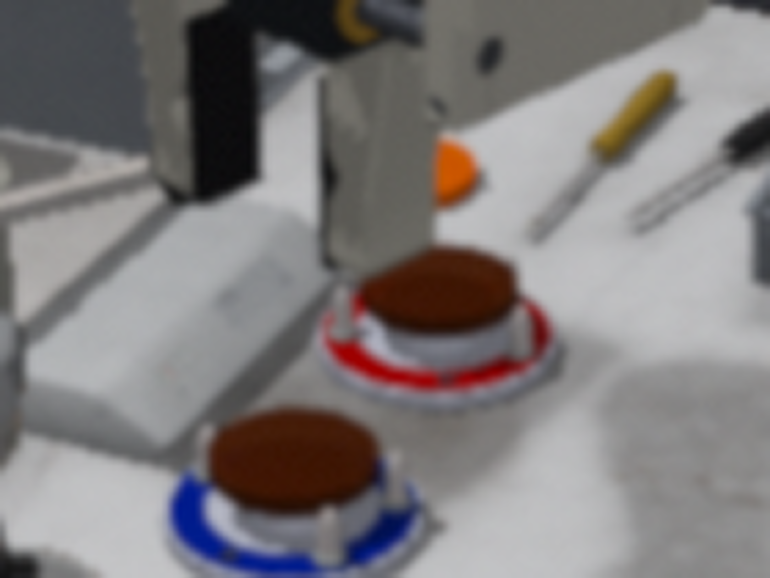

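View pics/top3f.png

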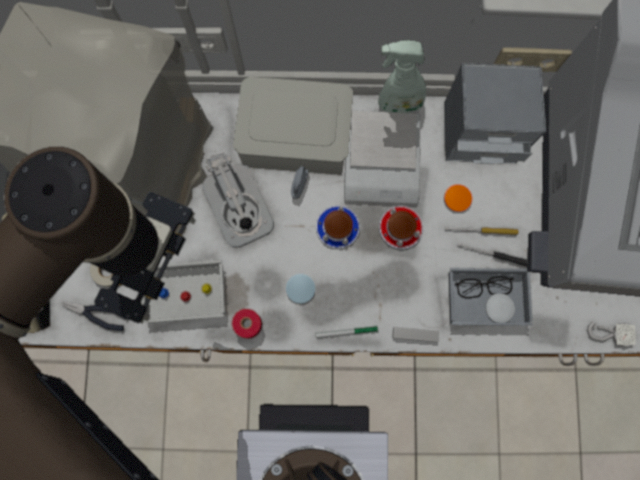

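Both lenses lie level between their posts: blue at the crop's (295,458), red at (440,290). The red and blue blocks are still in the tray. Next I'll check the clearance to the covered machine and measure where the lenses sit.

```bash
python3 - <<'E'
from h import *
for p in [(225,352),(170,395),(105,440),(196,160)]: print(p,at("scene",*p,0).round(3),at("scene",*p,.2).round(3))
for p in [(186,233),(212,128),(100,213),(150,228)]: print(p,at("top",*p,0).round(3),at("top",*p,.2).round(3))
for n,boxes in {"top":{"b":(318,208,358,245),"r":(383,208,424,245)},"scene":{"b":(284,210,324,236),"r":(312,182,350,203)}}.items():
  hsv=cv2.cvtColor(cv2.imread(f"pics/{n}3f.png"),cv2.COLOR_BGR2HSV)
  for k,(x0,y0,x1,y1) in boxes.items():
    m=cv2.inRange(hsv[y0:y1,x0:x1],(4,90,20),(20,255,150)); _,l,s,c=cv2.connectedComponentsWithStats(m); i=1+np.argmax(s[1:,4])
    q=c[i]+[x0,y0]; print(n,k,q.round(1),s[i],at(n,*q,.030).round(4))
E
```

```text
(225, 352) [0.571 0.309 0.   ] [0.447 0.47  0.2  ]
(170, 395) [0.599 0.421 0.   ] [0.467 0.548 0.2  ]
(105, 440) [0.635 0.529 0.   ] [0.492 0.623 0.2  ]
(196, 160) [ 1.016 -0.267  0.   ] [0.755 0.072 0.2  ]
(186, 233) [0.578 0.294 0.   ] [0.532 0.248 0.2  ]
(212, 128) [0.835 0.25  0.   ] [0.749 0.211 0.2  ]
(100, 213) [0.622 0.498 0.   ] [0.569 0.42  0.2  ]
(150, 228) [0.589 0.378 0.   ] [0.541 0.319 0.2  ]
top b [337.9 224.4] [  7   3  27  27 567] [ 0.5965 -0.0494  0.03  ]
top r [401.8 224.6] [  4   3  30  28 646] [ 0.5987 -0.1917  0.03  ]
scene b [302.8 223.1] [  4   4  31  19 457] [ 0.5987 -0.0495  0.03  ]
scene r [329.8 192.6] [  4   3  28  15 320] [ 0.5972 -0.1899  0.03  ]
```

>>> jog_arm([
  [[-0.1,-0.3,0.8,0,0.16],[-0.1,-0.3,0.8,0,0.16],[-0.1,-0.3,0.75,0,0.15],[-0.1,0,0,-5,0],[-0.1,0,0,-6,0],[-0.1,0,0,-6,0],[-0.1,0,0,-4,0],[-0.1,0,0,-1,0]],
])

```text
time_s: 14.02
tcp_pos: [0.4341, 0.281, 0.1116]
eef_rot: [179.8, -0.2, -85.5]
contact_force: [0.9, 0.7, 0.2]
gripper_width: 0.0397
gripper_force: 0.0
```

>>> jog_arm([
  [[-0.1,0,0,-1,0],[-0.1,0,0,0,0],[-0.1,0,0,0,0]],
])

```text
time_s: 14.4
tcp_pos: [0.4357, 0.2835, 0.105]
eef_rot: [-179.9, 0.1, -85.4]
contact_force: [0.3, 0.6, 0.0]
gripper_width: 0.0393
gripper_force: 0.0
```

>>> jog_arm([
  [[-0.1,-0.1,0.2,-3,0],[-0.1,0,0,-2.5,0],[-0.1,0,0,-1.5,0],[-0.1,0,0,-0.8,0],[-0.1,0,0,-0.3,0],[-0.1,0,0,0,0],[-0.1,0,0,0,0]],
])

```text
time_s: 15.28
tcp_pos: [0.4344, 0.2852, 0.0233]
eef_rot: [-180.0, 0.0, -85.4]
contact_force: [-0.1, 0.4, 0.1]
gripper_width: 0.0394
gripper_force: 0.0
```

>>> jog_arm([
  [[-0.4,0,0,0,0],[-0.5,0,0,0,0],[-0.6,0,0,0,0],[-0.8,0,0,0,0],[-0.8,0,0,0,0],[-0.8,0,0,0,0]],
], force=10)

```text
time_s: 16.02
tcp_pos: [0.4342, 0.2849, 0.0228]
eef_rot: [-180.0, 0.0, -85.4]
contact_force: [-0.5, 0.1, 3.7]
gripper_width: 0.0224
gripper_force: 10.0
```

>>> jog_arm([
  [[-0.8,0,0,1,0],[-0.8,0,0,3,0],[-0.8,0,0,5,0],[-0.8,0,0,6,0],[-0.8,0,0,6,0],[-0.8,0,0,6,0],[-0.8,0,0,5,0],[-0.8,0,0,0,0]],
])

```text
time_s: 17.02
tcp_pos: [0.4351, 0.2856, 0.3477]
eef_rot: [-179.6, 0.3, -85.3]
contact_force: [-0.5, 0.4, -1.4]
gripper_width: 0.0225
gripper_force: 10.0
```

```bash
python3 - <<'E'
from h import *
st=r.get_state(); print(st["tcp_pos"],st["eef_rot"],st["gripper_width"],st["gripper_force"])
u,v=proj("scene",st["tcp_pos"]).astype(int); s=r.capture("scene"); print(u,v)
cv2.imwrite("pics/s4.png",cv2.resize(s[max(v-70,0):v+70,max(u-80,0):u+80],None,fx=4,fy=4,interpolation=cv2.INTER_CUBIC))
E
```

```text
[0.43514206 0.28561575 0.34774271] [-179.64726659    0.32524689  -85.34585853] 0.022527985013514593 9.96805894872523
301 165
```

View pics/s4.png

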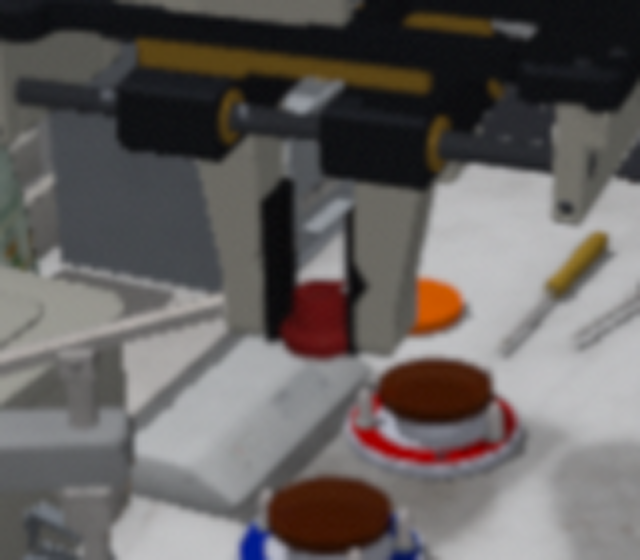

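The block is held upright between the pads, at the crop's (320,318), with its foot at fingertip level. Carrying it over at z≈0.345.

>>> jog_arm([
  [[-0.8,1.3,-4,0,-0.14],[-0.8,1.4,-4,0,-0.14],[-0.8,1.4,-4,0,-0.14],[-0.8,1.4,-4,0,-0.14],[-0.8,1.4,-4,0,-0.14],[-0.8,1.4,-4,0,-0.14],[-0.8,1.4,-4,0,-0.14],[-0.8,1.4,-4,0,-0.14]],
])

```text
time_s: 18.08
tcp_pos: [0.5446, -0.0366, 0.3413]
eef_rot: [179.9, -0.1, -149.8]
contact_force: [0.9, 0.2, -0.6]
gripper_width: 0.0226
gripper_force: 10.0
```

>>> jog_arm([
  [[-0.8,1.3,-4,0,-0.14],[-0.8,1.3,-4,0,-0.14],[-0.8,1.3,-4,0,-0.14],[-0.8,1.3,-3.7,0,-0.11],[-0.8,0,0,-5,0],[-0.8,0,0,-6,0],[-0.8,0,0,-5,0],[-0.8,0,0,-4,0]],
])

```text
time_s: 19.08
tcp_pos: [0.595, -0.1921, 0.139]
eef_rot: [180.0, -0.2, -179.9]
contact_force: [0.8, -0.0, -0.5]
gripper_width: 0.0228
gripper_force: 10.0
```

>>> jog_arm([
  [[-0.8,0,0,0,0],[-0.8,0,0,0,0]],
])

```text
time_s: 19.32
tcp_pos: [0.5976, -0.1923, 0.1438]
eef_rot: [-180.0, 0.0, -179.9]
contact_force: [0.8, 0.0, 0.5]
gripper_width: 0.0226
gripper_force: 10.0
```

>>> jog_arm([
  [[-0.8,0,0.1,-3,0],[-0.8,0,0,-2.5,0],[-0.8,0,0,-1.5,0],[-0.8,0,0,-0.8,0],[-0.8,0,0,-0.4,0],[-0.8,0,0,-0.2,0],[-0.8,0,0,-0.1,0],[-0.8,0,0,0,0]],
])

```text
time_s: 20.32
tcp_pos: [0.5973, -0.1912, 0.058]
eef_rot: [-180.0, 0.0, -179.9]
contact_force: [-1.0, 0.0, 0.2]
gripper_width: 0.0224
gripper_force: 10.0
```

>>> jog_arm([
  [[-0.8,0,0,-0.1,0],[-0.8,0,0,0,0],[-0.8,0,0,0,0]],
])

```text
time_s: 20.7
tcp_pos: [0.5971, -0.1912, 0.0567]
eef_rot: [-180.0, 0.0, -179.9]
contact_force: [0.0, -0.3, -0.6]
gripper_width: 0.0224
gripper_force: 10.0
```

```bash
python3 - <<'E'
from h import *
st=r.get_state(); print(st["tcp_pos"],st["contact_force"])
s=r.capture("scene"); cv2.imwrite("pics/s5.png",cv2.resize(s[150:225,280:380],None,fx=7,fy=7,interpolation=cv2.INTER_CUBIC))
E
```

```text
[ 0.59709835 -0.19117339  0.05672565] [ 0.00533507 -0.2605619  -0.57651638]
```

View pics/s5.png

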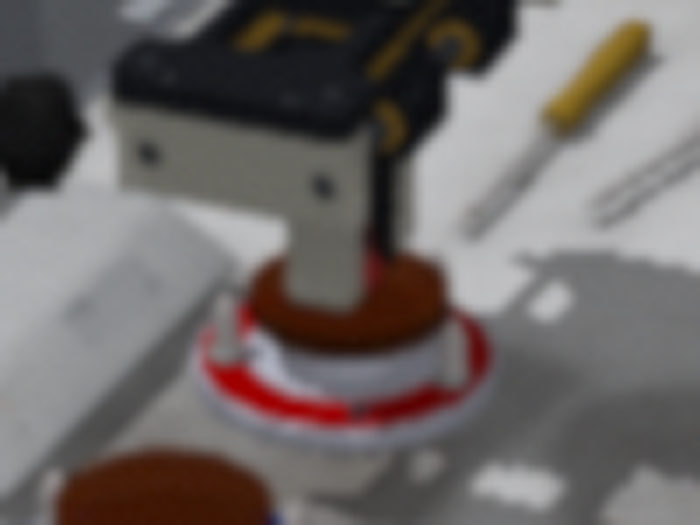

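The block is just above the crown, in the middle of the lens. I'll lower it to contact, then release.

>>> jog_arm([
  [[-0.8,0,0,-0.05,0],[-0.8,0,0,0,0],[-0.8,0,0,0,0]],
])

```text
time_s: 21.12
tcp_pos: [0.5972, -0.1912, 0.0563]
eef_rot: [-180.0, 0.0, -179.9]
contact_force: [-0.8, 0.6, 3.3]
gripper_width: 0.0228
gripper_force: 10.0
```

>>> jog_arm([
  [[-0.42,0,0,0,0],[-0.35,0,0,0,0],[-0.2,0,0,0,0],[-0.1,0,0,0,0],[-0.1,0,0,0,0],[-0.1,0,0,1,0],[-0.1,0,0,3,0],[-0.1,0,0,5,0]],
])

```text
time_s: 22.12
tcp_pos: [0.596, -0.1911, 0.1462]
eef_rot: [180.0, -0.2, -179.9]
contact_force: [1.5, 0.1, 0.1]
gripper_width: 0.0393
gripper_force: 0.0
```

>>> jog_arm([
  [[-0.1,0,0,6,0],[-0.1,0,0,6,0],[-0.1,0,0,6,0],[-0.1,-1,3,2,0.12],[-0.1,-1.5,4,0,0.14],[-0.1,-1.5,4,0,0.14],[-0.1,-1.5,4,0,0.14],[-0.1,-1.5,4,0,0.14]],
])

```text
time_s: 23.12
tcp_pos: [0.5262, -0.0001, 0.3471]
eef_rot: [-180.0, 0.1, -140.7]
contact_force: [0.3, 0.4, 1.1]
gripper_width: 0.0397
gripper_force: 0.0
```

>>> jog_arm([
  [[-0.1,-1.5,5,0,0.14],[-0.1,-1.5,5,0,0.14],[-0.1,-1.5,5,0,0.14],[-0.1,-1.5,5,0,0.14],[-0.1,-1.5,5,0,0.14],[-0.1,-1.2,5,0,0.14],[-0.1,0,3.5,0,0.14],[-0.1,0,0,0,0]],
])

```text
time_s: 24.12
tcp_pos: [0.4395, 0.3358, 0.3462]
eef_rot: [180.0, -0.0, -84.6]
contact_force: [-0.5, -0.5, 0.2]
gripper_width: 0.0394
gripper_force: 0.0
```

```bash
python3 - <<'E'
from h import *
st=r.get_state(); print(st["tcp_pos"],st["eef_rot"],st["gripper_width"])
s=r.capture("scene");t=r.capture("top"); cv2.imwrite("pics/top6f.png",t)
a=cv2.resize(s[165:255,270:390],None,fx=5,fy=5,interpolation=cv2.INTER_CUBIC)
b=cv2.resize(s[290:420,235:365],(450,450),interpolation=cv2.INTER_CUBIC)[:,120:320]
cv2.imwrite("pics/s6.png",np.hstack([a,b]))
E
```

```text
[0.43953996 0.33578105 0.34619151] [ 1.79986504e+02 -1.13161297e-02 -8.45653453e+01] 0.039375489561202355
```

View pics/s6.png

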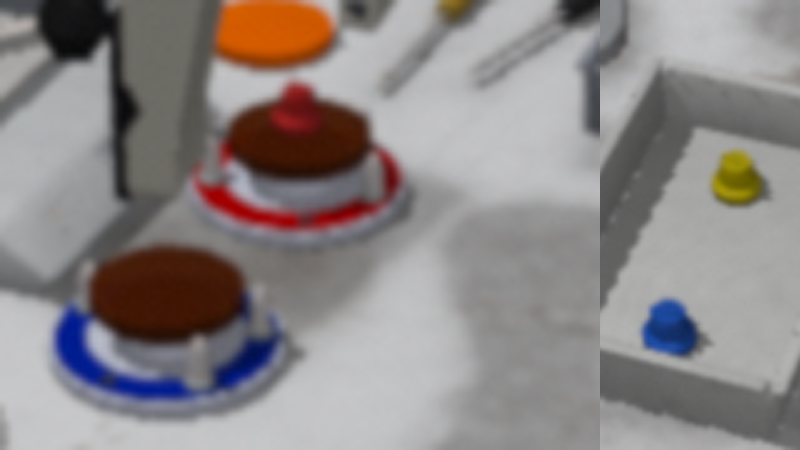

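The red block stands upright on the red-nest lens, with its foot at about (296,122) in the crop. I'll measure how well it is centred.

```bash
python3 - <<'E'
from h import *
s=r.capture("scene");t=r.capture("top"); cv2.imwrite("pics/scene7f.png",s); cv2.imwrite("pics/top7f.png",t)
for n,im,(x0,y0,x1,y1) in [("top",t,(383,208,424,245)),("scene",s,(312,178,350,203))]:
    hsv=cv2.cvtColor(im[y0:y1,x0:x1],cv2.COLOR_BGR2HSV)
    for k,m,z in [("lens",cv2.inRange(hsv,(4,90,20),(20,255,150)),.03),("block",cv2.inRange(hsv,(170,110,100),(180,255,255))|cv2.inRange(hsv,(0,110,100),(3,255,255)),.043)]:
        _,l,st,c=cv2.connectedComponentsWithStats(m)
        for i in np.argsort(-st[1:,4])[:3]+1: print(n,k,(c[i]+[x0,y0]).round(1),st[i],at(n,*(c[i]+[x0,y0]),z).round(4))
    b=[.598,-.191]; print(n,"pred",proj(n,[*b,.036]),proj(n,[*b,.055]))
cv2.imwrite("pics/c8.png",np.hstack([cv2.resize(t[200:250,375:430],(550,500),interpolation=cv2.INTER_CUBIC)]))
E
```

```text
top lens [401.9 224.6] [  5   2  29  29 567] [ 0.5985 -0.1919  0.03  ]
top block [386.4 226.6] [  0   3  12  34 159] [ 0.5902 -0.1556  0.043 ]
top block [412. 217.] [ 12   0  27  25 133] [ 0.6129 -0.2125  0.043 ]
top block [402.7 221.3] [15 11  9  6 40] [ 0.6028 -0.1918  0.043 ]
top pred [401.90389701 224.18076723] [403.12404254 222.0564063 ]
scene lens [329.5 193.2] [  4   8  28  14 276] [ 0.5968 -0.1869  0.03  ]
scene lens [323.5 178. ] [8 0 8 1 8] [ 0.6382 -0.2488  0.03  ]
scene block [328.  186.4] [12  4  9  9 54] [ 0.603  -0.1928  0.043 ]
scene block [347.7 198. ] [34 17  4  7 12] [ 0.5434 -0.1612  0.043 ]
scene block [314.7 195.1] [ 2 16  3  3  7] [ 0.6143 -0.1449  0.043 ]
scene pred [329.74032647 189.93590248] [329.75902452 182.46474058]
```

View pics/c8.png

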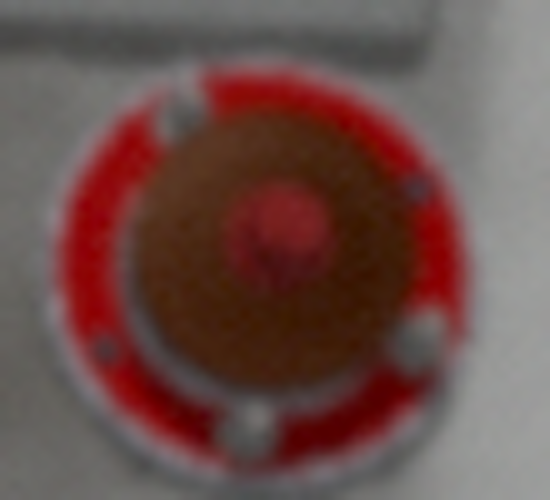

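The block is centred to within about 0.5 mm, allowing for its height. Now the blue block.

>>> jog_arm([
  [[-0.1,0.1,-0.1,-5,0],[-0.1,0,0,-6,0],[-0.1,0,0,-6,0],[-0.1,0,0,-5,0],[-0.1,0,0,-3,0],[-0.1,0,0,0,0],[-0.1,0,0,0,0]],
])

```text
time_s: 25.2
tcp_pos: [0.442, 0.3332, 0.0978]
eef_rot: [-179.9, 0.1, -84.8]
contact_force: [-1.1, 0.5, 0.4]
gripper_width: 0.0394
gripper_force: 0.0
```

>>> jog_arm([
  [[-0.1,-0.1,0.1,-3,0],[-0.1,0,0,-2.2,0],[-0.1,0,0,-1.3,0],[-0.1,0,0,-0.6,0],[-0.1,0,0,-0.3,0],[-0.1,0,0,0,0],[-0.1,0,0,0,0]],
])

```text
time_s: 26.08
tcp_pos: [0.4403, 0.3341, 0.0227]
eef_rot: [-180.0, 0.0, -84.8]
contact_force: [0.9, 0.9, 1.1]
gripper_width: 0.0393
gripper_force: 0.0
```

>>> jog_arm([
  [[-0.4,0,0,0,0],[-0.5,0,0,0,0],[-0.6,0,0,0,0],[-0.8,0,0,0,0],[-0.8,0,0,0,0],[-0.8,0,0,0,0]],
])

```text
time_s: 26.82
tcp_pos: [0.4402, 0.3339, 0.0223]
eef_rot: [-180.0, 0.0, -84.8]
contact_force: [0.3, -0.1, 2.3]
gripper_width: 0.0226
gripper_force: 10.0
```

>>> jog_arm([
  [[-0.8,0,0,1,0],[-0.8,0,0,3,0],[-0.8,0,0,5,0],[-0.8,0,0,6,0],[-0.8,0,0,6,0],[-0.8,0,0,6,0],[-0.8,0,0,5.3,0],[-0.8,0,0,0,0]],
])

```text
time_s: 27.82
tcp_pos: [0.4412, 0.3347, 0.3508]
eef_rot: [-179.6, 0.4, -84.8]
contact_force: [-0.1, 0.2, -0.8]
gripper_width: 0.0229
gripper_force: 10.0
```

>>> jog_arm([
  [[-0.8,1.3,-3.2,0,-0.14],[-0.8,1.3,-3.2,0,-0.14],[-0.8,1.3,-3.2,0,-0.14],[-0.8,1.3,-3.2,0,-0.14],[-0.8,1.3,-3.2,0,-0.14],[-0.8,1.3,-3.2,0,-0.14],[-0.8,1.3,-3.2,0,-0.14],[-0.8,1.3,-3.2,0,-0.14]],
])

```text
time_s: 28.82
tcp_pos: [0.5438, 0.0766, 0.3448]
eef_rot: [180.0, -0.0, -149.2]
contact_force: [-0.0, -0.3, 0.2]
gripper_width: 0.0227
gripper_force: 10.0
```

>>> jog_arm([
  [[-0.8,1.3,-3.2,0,-0.14],[-0.8,1.3,-3.2,0,-0.14],[-0.8,1.3,-3.2,0,-0.14],[-0.8,1.3,-3.2,0,-0.12],[-0.8,0,0,0,0],[-0.8,0,0,0,0]],
])

```text
time_s: 29.58
tcp_pos: [0.5957, -0.0502, 0.3447]
eef_rot: [180.0, -0.1, -179.9]
contact_force: [0.2, 0.1, 0.2]
gripper_width: 0.0225
gripper_force: 10.0
```

>>> jog_arm([
  [[-0.8,0,0,-5,0],[-0.8,0,0,-6,0],[-0.8,0,0,-5,0],[-0.8,0,0,-4,0],[-0.8,0,0,0,0],[-0.8,0,0,0,0]],
])

```text
time_s: 30.32
tcp_pos: [0.5971, -0.0496, 0.147]
eef_rot: [-180.0, 0.1, -179.8]
contact_force: [0.7, -0.2, 1.3]
gripper_width: 0.0227
gripper_force: 10.0
```

>>> jog_arm([
  [[-0.8,0,0,-3,0],[-0.8,0,0,-2.5,0],[-0.8,0,0,-1.7,0],[-0.8,0,0,-0.8,0],[-0.8,0,0,-0.5,0],[-0.8,0,0,-0.2,0],[-0.8,0,0,-0.1,0],[-0.8,0,0,0,0]],
])

```text
time_s: 31.32
tcp_pos: [0.5962, -0.0501, 0.0575]
eef_rot: [180.0, 0.0, -179.9]
contact_force: [0.2, -0.6, -0.0]
gripper_width: 0.0226
gripper_force: 10.0
```

>>> jog_arm([
  [[-0.8,0,0,-0.1,0],[-0.8,0,0,0,0],[-0.8,0,0,0,0]],
])

```text
time_s: 31.7
tcp_pos: [0.5961, -0.0501, 0.0562]
eef_rot: [-180.0, -0.0, -179.9]
contact_force: [-0.7, 0.5, 0.5]
gripper_width: 0.0223
gripper_force: 10.0
```

>>> jog_arm([
  [[-0.8,0.05,0.05,0,0],[-0.8,0,0,-0.05,0],[-0.8,0,0,0,0],[-0.8,0,0,0,0]],
])

```text
time_s: 32.2
tcp_pos: [0.5967, -0.0496, 0.0558]
eef_rot: [180.0, 0.0, -179.9]
contact_force: [-0.2, -0.2, 1.6]
gripper_width: 0.0228
gripper_force: 10.0
```

Contact. Release, then retreat up and towards the robot, clear of everything.

>>> jog_arm([
  [[-0.42,0,0,0,0],[-0.35,0,0,0,0],[-0.2,0,0,0,0],[-0.1,0,0,0,0],[-0.1,0,0,0,0],[-0.1,0,0,1,0],[-0.1,0,0,3,0],[-0.1,0,0,5,0]],
])

```text
time_s: 33.2
tcp_pos: [0.5955, -0.0498, 0.1458]
eef_rot: [-180.0, -0.2, -179.9]
contact_force: [1.1, 0.4, 0.2]
gripper_width: 0.0397
gripper_force: 0.0
```

>>> jog_arm([
  [[-0.1,0,0,6,0],[-0.1,0,0,6,0],[-0.1,0,0,6,0],[-0.1,-2,-5,3,0],[-0.1,-3,-5,0,0],[-0.1,-3,-5,0,0],[-0.1,-3,-5,0,0],[-0.1,-3,-5,0,0]],
])

```text
time_s: 34.2
tcp_pos: [0.4551, -0.301, 0.3568]
eef_rot: [-180.0, 0.1, -179.9]
contact_force: [1.3, -0.9, 0.2]
gripper_width: 0.0398
gripper_force: 0.0
```

>>> jog_arm([
  [[-0.1,-2,-5,0,0],[-0.1,-2,-5,0,0],[-0.1,0,0,0,0],[-0.1,0,0,0,0]],
])

```text
time_s: 34.7
tcp_pos: [0.4162, -0.3997, 0.3561]
eef_rot: [180.0, 0.0, -180.0]
contact_force: [0.5, 1.1, -0.1]
gripper_width: 0.0396
gripper_force: 0.0
```

```bash
python3 - <<'E'
from h import *
st=r.get_state(); print(st["time_s"],st["tcp_pos"])
s=r.capture("scene");t=r.capture("top"); cv2.imwrite("pics/top9f.png",t)
R=lambda i:cv2.resize(i,(400,290),interpolation=cv2.INTER_CUBIC)
a=R(s[165:252,270:390]); b=R(t[196:254,322:402]); c=R(t[196:254,365:445]); d=R(s[275:420,230:430])
cv2.imwrite("pics/f9.png",np.vstack([np.hstack([a,d]),np.hstack([b,c])]))
E
```

```text
34.7 [ 0.41623394 -0.39969094  0.35607482]
```

View pics/f9.png

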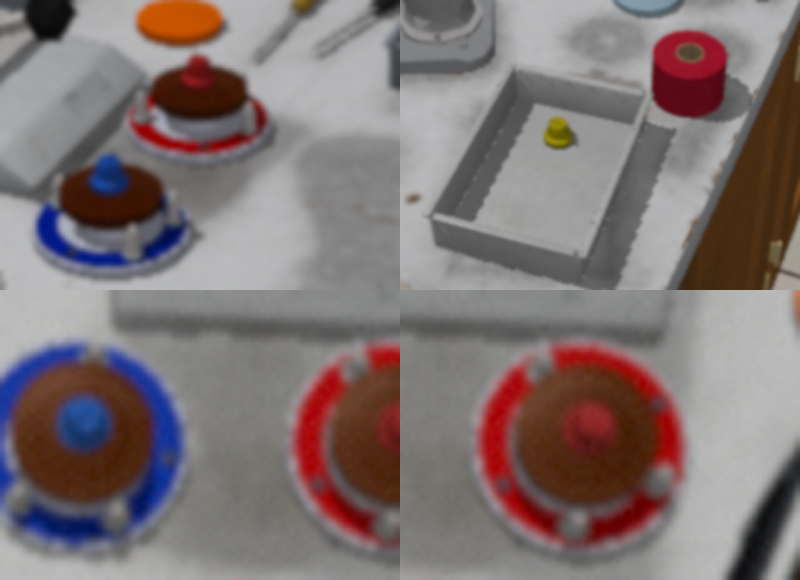

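Both blocks stand upright and centred on their lenses: blue at (84,424) on a lens centred at (82,432), and red at (590,428). The yellow block and the clear blank haven't moved.

```bash
python3 -c "
from plant import r
print(r.close_job())"
```

```text
the job is handed in; nothing more can be done
None
```

The job is done and handed in at about 35 s: both tinted lenses are seated dome up in their nests, with the red block centred on the red-nest lens and the blue block on the blue-nest lens; the clear blank and the yellow block were left alone.

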